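# Fetch the bottles from behind the jars

## Task

The brown dropper bottle and the little jar with green granules are boxed in behind two big jars in the wooden storage tray. First stand both big jars aside on the mat, the pink one in the middle of the red coaster and the white one in the middle of the blue coaster; then stand the dropper bottle in the middle of the white dish and the little jar in the middle of the green dish. Finally put each big jar back upright just where it stood in the tray at the start, without tipping any of these over or disturbing the teal scourer.

Things in the scene. Friction and masses are not known exactly. Their poses are not given: they have to be found in the camera images.
- pink_jar: Big storage jar (in the way) with pink contents and a golden lid that carries a green patch: 89 mm high, 64 mm wide, lid (the top 11 mm) 63 mm across, rigid, about 0.35 kg. Origin: centre of its underside; z up. Grip it anywhere between 30 mm and its top.
- white_jar: Big storage jar (in the way) with white contents, a pale label and a plain golden lid: 90 mm high, 62 to 64 mm wide, lid (the top 15 mm) 60 mm across, rigid, about 0.4 kg. Origin: centre of its underside; z up. Grip it anywhere between 30 mm and its top.
- vial: Small brown dropper bottle with a pale label and black dropper, 102 mm high: round body 33 mm in diameter up to 62 mm, neck collar 24 mm across up to 77 mm, dropper bulb 13 mm across above that; rigid, about 0.07 kg. Origin: centre of its underside; z up. Grip it by the upper body or the collar.
- small_jar: Small round jar of green-grey granules with a golden cap, 42 mm in diameter, 96 mm high, about 0.11 kg. Origin: centre of its underside; z up.
- scourer: Loose teal scouring block, 30 x 31 mm and 50 mm high, standing in the middle of the grey mat; to be left where it is. Origin: centre of its underside.
- rack: Fixed wooden storage tray, 170 mm (own x, away from the robot) by 250 mm (own y), floor 6 mm above its origin, rim to 14 mm, a steel bar (20 mm high) at each y end. The big jars stand side by side in its front row (106 mm apart along y), the dropper bottle and the small jar side by side in its back row (50 mm apart), 10 to 14 mm behind them. Origin: centre of its underside.
- red_coaster: Fixed round red coaster, 80 mm across, 4 mm thick, on the grey mat; place for the pink jar while it is aside. Origin: centre of its underside; its top is 4 mm above that.
- blue_coaster: Fixed round blue coaster, 80 mm across, 4 mm thick, on the grey mat; place for the white jar while it is aside. Origin: centre of its underside; its top is 4 mm above that.
- white_dish: Fixed white square dish on the grey mat, outside 76 x 76 mm, inside 64 mm, floor 4 mm above its origin, rim up to 8 mm; place for the dropper bottle. Origin: centre of its underside.
- green_dish: Fixed green square dish on the grey mat, outside 76 x 76 mm, inside 64 mm, floor 4 mm above its origin, rim up to 8 mm; place for the small jar. Origin: centre of its underside. The coasters and dishes lie at the four corners of the mat, 100 mm (x) and 124 mm (y) apart, in any order.

How it is judged:
By the outcome, as a careful person would: the job done as asked, in the order asked, and still so for the second after the job is handed in, with the robot touching nothing.
It also fails if it takes over 136 s, if anything falls off the work surface, if the arm or the gripper's body presses on something with over 40 N, if the wrist force passes 120 N, or if a joint passes its speed limit or range.

## Robot

A 6-joint arm with a two-finger parallel gripper is mounted at the origin on a cart in front of the work surface, level with it; the furniture and walls round the work are solid. World frame = base frame: x ahead of the robot, y to its left, z up, the work surface at z = 0. Lengths are in m, angles in rad, forces in N, time in s.
With the tool pointing down it reaches from about 0.325 to 0.85 m from the base axis. Payload 15.5 kg.
Tool frame: the origin (TCP) lies on the mounting face of the last link; the fingertips stand 191 mm ahead of it and the grasp point (between the pads) lies 172 mm ahead of it (bot.nose_length is the distance from the TCP to the fingertips, in m); y points along the fingers, z is the direction in which the jaws open and shut, and the axes are right-handed (so a half turn about y gives the same grasp; the last joint's range is limited). The gripper opens to 91 mm and grips with 3 to 60 N. Pads are 32 mm wide; open, the fingers measure 118 mm over their backs; the gripper's body (76 mm by 178 mm) begins 60 mm behind the grasp point.
Start: joints at [-1.308, 0.494, 1.345, -0, 1.302, -0.096], TCP at [0.219, -0.585, 0.405] pointing down, gripper open.
Joint ranges: [-2.91, 2.91], [-0.82, 2.16], [0.22, 2.67], [-1.22, 4.37], [0.12, 2.79], [-3.08, 3.08]. Speed limits (rad/s): [1.89, 1.89, 2.57, 3.01, 3.01, 3.01].

## Interface

Orientations are given as [roll, pitch, yaw] about the fixed x, y, z axes, in that order (R = Rz(yaw) Ry(pitch) Rx(roll)).
In Python, from station import bot, effector, snapshot, order, cut_out gives the robot as it stands. The module is installed in compiled form; this text tells all that it offers. Calls block until the motion is done:
- bot.move_ptp(position, orientation): joint-space move of the TCP to a pose.
- bot.line_to(position, rot=None, v=0.15, guard=None): straight line of the TCP; rot=None keeps the orientation; v is the mean speed in m/s. With guard (N) it stops when the force on the tool has changed by that much, and returns True; else False.
- bot.set_joints(angles): joint-space move.
- effector.set_gripper(opening, f_grip=None): opening from 0.0 (shut) to 1.0 (fully open); f_grip is the grip in N (None keeps the last); returns when the fingers have stopped.
- bot.wait(seconds).
- bot.solve_ik(position, orientation): joint angles nearest the present ones, or None.
- snapshot(name): name is "scene" or "top" or "wrist"; returns a dict with "frame" (420x560x3 uint8, red, green, blue), "mtx" (3x3 intrinsics, pixels), "view" (4x4, takes a point from world to camera coordinates). Camera axes: x right, y down, z forward; pixel columns grow to the right and rows downward; lengths in m; the calibration is good to about 2 mm. A picture is of the moment at which its call begins. There is no depth.
A pose or a line that the arm cannot do raises bot.PlanningError and nothing moves.
- order.hand_in(): hands the job in, once; it reports no verdict.
Trained networks look in the newest picture that a camera, given by its name, has taken for a name from the list of things; names that differ only in an ending like _2 or _b are one class to them, and where a whole thing is asked for, a point or a joint stands for the part that bears it (a point fixed in the world has none). Each returns a list of dicts, best first, with "score" (0 to 1); they miss things now and then, are a little off and sometimes report something else, mostly with a low value. They report only what shows in the picture. A call takes as long as a camera call.
- cut_out(thing, camera): "pixels" (420x560 bool, what is visible of it) and "centre" ([column, row] in pixels, amid what is visible of it).
Readings, each from a call of its own:
- bot.get_t(): time.
- bot.get_q(): joint angles.
- bot.get_dq(): joint speeds.
- bot.get_joint_torque(): joint torques, N m.
- bot.get_tool_pos(): TCP position.
- bot.get_tool_rot(): TCP orientation.
- bot.get_ft_force(): force on the tool from outside, world axes, zero at the start.
- bot.get_torque(): the same for the moment, N m.
- bot.get_width(): opening from 0.0 (shut) to 1.0 (fully open).
Only numpy, scipy, OpenCV 4.12 (cv2) and the standard library are available. Lean on these libraries where they do the work, as an engineer would, in place of code of your own. Each camera call takes 0.05 s, during which the arm holds its last target. There are 200 camera calls.

## Working session

There is one attempt and no reset: what is moved stays moved. The work goes in short steps, each a Python script; the robot and the scene stay as the last script left them, time stands still between calls to the robot, and variables do not carry over. Pictures are saved under pics/ and viewed, on a budget of 14 in all, crops included, one or two more only if the job needs it, and the job is handed in when it is done.

```bash
mkdir -p pics; ls; python3 - <<'E'
from station import bot,effector,snapshot,order,cut_out
import cv2,numpy as np
for c in ["scene","top"]:
    s=snapshot(c); cv2.imwrite(f"pics/a_{c}.png",s["frame"][:,:,::-1])
    v=s["view"]; print(c,s["mtx"].tolist(),"campos",(-v[:3,:3].T@v[:3,3]).round(3))
    for n in ["pink_jar","white_jar","vial","small_jar","scourer","rack","red_coaster","blue_coaster","white_dish","green_dish"]:
        print(n,[(round(d["score"],2),np.round(d["centre"],1).tolist(),int(d["pixels"].sum())) for d in cut_out(n,c)][:3])
print(bot.get_t(),bot.get_tool_rot(),bot.nose_length)
E
```

```text
pics
scene [[477.2690366377316, 0.0, 274.93046886215365], [0.0, 477.2690366377316, 205.08396860623088], [0.0, 0.0, 1.0]] campos [-0.214 -0.431  0.484]
pink_jar [(0.94, [359.0, 246.0], 2291)]
white_jar [(0.84, [304.6, 228.5], 2036), (0.46, [358.3, 275.6], 4008)]
vial [(0.72, [333.8, 217.9], 736), (0.63, [305.6, 229.2], 2102)]
small_jar [(0.72, [361.0, 206.3], 430)]
scourer [(0.78, [209.8, 200.8], 421)]
rack [(0.66, [361.5, 279.1], 3812)]
red_coaster [(0.64, [222.9, 227.8], 654)]
blue_coaster [(0.77, [197.3, 197.0], 234)]
white_dish [(0.97, [176.8, 209.7], 748)]
green_dish []
top [[399.62808821555313, 0.0, 273.7435131922153], [0.0, 399.62808821555313, 212.49776583658502], [0.0, 0.0, 1.0]] campos [0.435 0.013 0.888]
pink_jar [(0.72, [370.5, 235.3], 1018)]
white_jar [(0.79, [321.9, 235.2], 971)]
vial []
small_jar [(0.84, [359.6, 209.7], 538)]
scourer [(0.58, [209.5, 212.5], 231), (0.38, [370.8, 239.9], 1020)]
rack [(0.85, [338.1, 217.2], 5971)]
red_coaster []
blue_coaster [(0.71, [186.4, 199.3], 1007)]
white_dish [(0.83, [183.0, 239.7], 1179)]
green_dish [(0.58, [240.8, 195.3], 1152)]
1.1 [-1.57073178e+00  1.59671484e-05 -2.78278119e+00] 0.1908
```

View pics/a_scene.png

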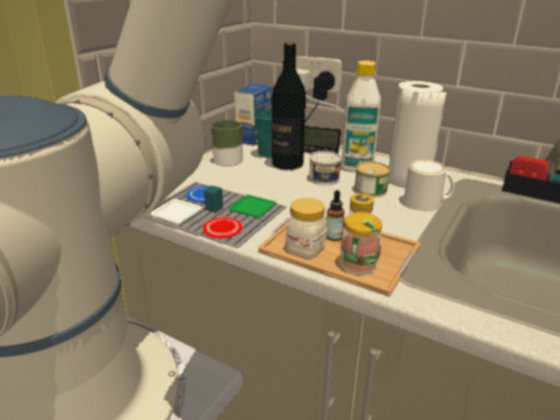

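View pics/a_top.png

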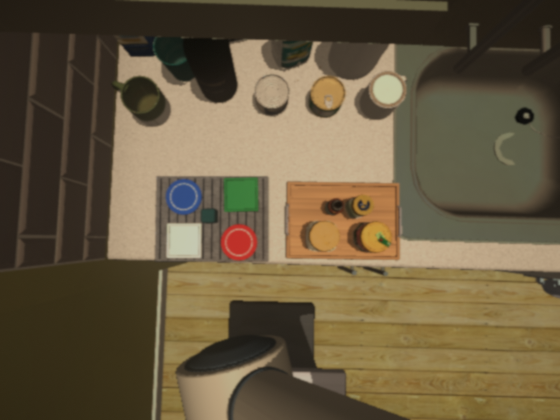

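The scene view shows pink (361,245), white (306,228), vial (336,217) and the small jar (361,204). In the top view they are at pink (374,237), white (322,236), vial (337,206) and small jar (360,206). The mat is on the left: blue (184,197), green (241,195), white (184,241), red (239,242). Next I'll localise by fitting projected models to the masks, then look from the wrist.

```bash
cat > h.py <<'E'
import numpy as np,cv2
from math import pi
from station import bot,effector,snapshot,order,cut_out
def ray(s,px,z):
    v=s["view"];R=v[:3,:3];c=-R.T@v[:3,3]
    d=R.T@np.linalg.inv(s["mtx"])@np.array([px[0],px[1],1.]); return (c+d*(z-c[2])/d[2])[:2]
def proj(s,P):
    P=np.atleast_2d(P)@s["view"][:3,:3].T+s["view"][:3,3]; q=P@s["mtx"].T; return q[:,:2]/q[:,2:]
def plate(s,mask,z):  # outline of a flat thing -> centre, sizes, yaw (deg) on plane z
    c=max(cv2.findContours(mask.astype(np.uint8),cv2.RETR_EXTERNAL,cv2.CHAIN_APPROX_NONE)[0],key=cv2.contourArea)
    w=np.array([ray(s,p[0],z) for p in c]); r=cv2.minAreaRect((w*1000).astype(np.float32))
    return np.round(r[0],1),np.round(r[1],1),round(r[2],1)
def go(x,y,z,yaw): bot.move_ptp([x,y,z+.172],[-pi/2,0,yaw])   # z = grasp point height
E
python3 - <<'E'
from h import *
s=snapshot("top"); hsv=cv2.cvtColor(s["frame"],cv2.COLOR_RGB2HSV)
def comp(m,px):
    n,l=cv2.connectedComponents(m.astype(np.uint8)); return l==l[px[1],px[0]]
for n,px,h in [("blue_coaster",(176,208),.004),("red_coaster",(226,248),.004),("white_dish",(184,241),.008),("green_dish",(241,195),.008),("rack",(300,220),.014)]:
    for d in cut_out(n,"top")[:1]: print(n,"net",*plate(s,d["pixels"],h))
H,S,V=[hsv[...,i].astype(int) for i in range(3)]
red=((H<8)|(H>172))&(S>150); box=np.zeros_like(red); box[170:270,150:275]=1
r=red&box; ys,xs=np.nonzero(r); print("red",plate(s,r,.004))
g=(H>45)&(H<80)&(S>120)&box; print("green",plate(s,g,.008))
for n,h in [("pink_jar",.095),("white_jar",.096),("small_jar",.102),("vial",.1),("scourer",.05)]:
    for c in ["top"]:
        for d in cut_out(n,c)[:1]: print(n,ray(s,d["centre"],h).round(4))
print("rough",[ray(s,p,.096).round(3) for p in [(374,237),(322,236),(337,206),(360,206)]])
# wrist look
c=ray(s,(347,222),.096); print(c)
for yaw in (0,pi/2,-pi/2,pi): print(yaw,bot.solve_ik([c[0],c[1],.172+.22],[-pi/2,0,yaw]))
E
```

```text
blue_coaster net [532.7  83. ] [76.3 77.6] 2.2
red_coaster net [425.8  84.2] [76.6 77.6] 46.8
white_dish net [427.2 205.2] [78.8 78.5] 1.7
green_dish net [533.5  83.9] [77.9 75.4] 1.8
rack net [ 480.2 -144.4] [170.7 254.9] 0.8
red (array([426.4,  83.7]), array([79.2, 77.2]), 1.8)
green (array([532.3,  81.6]), array([71.4, 70.7]), 2.1)
pink_jar [0.4252 0.0744]
white_jar [ 0.4421 -0.0834]
small_jar [ 0.5067 -0.1654]
vial [ 0.509  -0.1103]
scourer [0.486  0.1459]
rough [array([ 0.445, -0.192]), array([ 0.444, -0.089]), array([ 0.504, -0.117]), array([ 0.506, -0.163])]
[ 0.47302698 -0.13763996]
0 [-0.40443501  0.3236353   1.68097522  0.          1.13698214 -1.97523133]
1.5707963267948966 [-4.04435007e-01  3.23635300e-01  1.68097522e+00 -4.44089210e-16
  1.13698214e+00  2.73715765e+00]
-1.5707963267948966 [-0.40443501  0.3236353   1.68097522  0.          1.13698214 -0.40443501]
3.141592653589793 [-4.04435007e-01  3.23635300e-01  1.68097522e+00 -4.44089210e-16
  1.13698214e+00  1.16636132e+00]
```

```bash
python3 - <<'E'
from h import *
import pickle
out={}
for k,(x,y) in dict(mat=(.46,.145),tray=(.455,-.14)).items():
    go(x,y,.28,pi); bot.wait(.3)
    s=snapshot("wrist"); v=s["view"]; print(k,bot.get_t(),"cam",(-v[:3,:3].T@v[:3,3]).round(3),(v[:3,:3].T@[0,0,1]).round(2))
    cv2.imwrite(f"pics/b_{k}.png",s["frame"][:,:,::-1]); out[k]=s
    for n,h in ([("red_coaster",.004),("blue_coaster",.004),("white_dish",.008),("green_dish",.008),("scourer",.05)] if k=="mat" else [("rack",.014),("pink_jar",.095),("white_jar",.096),("vial",.1),("small_jar",.102)]):
        for d in cut_out(n,"wrist")[:2]: print(n,round(d["score"],2),np.round(d["centre"]),*plate(s,d["pixels"],h))
pickle.dump(out,open("b.pkl","wb"))
E
```

```text
mat 4.7167 cam [0.54  0.145 0.432] [-0.28  0.   -0.96]
red_coaster 0.83 [323. 205.] [426.6  83.8] [80.1 77.9] 26.3
blue_coaster 0.96 [235. 134.] [523.1 209. ] [78.7 78.1] 0.0
white_dish 0.73 [238. 200.] [426.8 204.1] [77.3 76.4] 1.8
green_dish 0.88 [323. 127.] [532.1  82.8] [76. 76.] 2.6
scourer 0.73 [278. 171.] [483.8 146.8] [34.8 29.9] 0.0
tray 6.4167 cam [ 0.535 -0.139  0.432] [-0.28  0.   -0.96]
rack 0.73 [282. 144.] [ 481.  -144.9] [170.1 257.2] 1.1
pink_jar 0.59 [323. 200.] [ 452.  -192.1] [76.4 61.8] 45.9
pink_jar 0.56 [ 47. 198.] [449.1 133.1] [60.9 64.6] 1.7
white_jar 0.61 [247. 196.] [451.9 -96.9] [61.7 73.6] 84.9
vial 0.96 [265. 146.] [ 511.5 -121.2] [29.  29.6] 0.1
small_jar 0.75 [306. 147.] [ 510.5 -167.4] [45.7 40.5] 27.3
```

```bash
python3 - <<'E'
import cv2,numpy as np
a=cv2.imread("pics/b_mat.png")[80:290,140:420];b=cv2.imread("pics/b_tray.png")[80:290,140:420]
cv2.imwrite("pics/b2.png",cv2.resize(np.vstack([a,b]),None,fx=1.4,fy=1.4,interpolation=2))
E
```

```text
(no output)
```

View pics/b2.png

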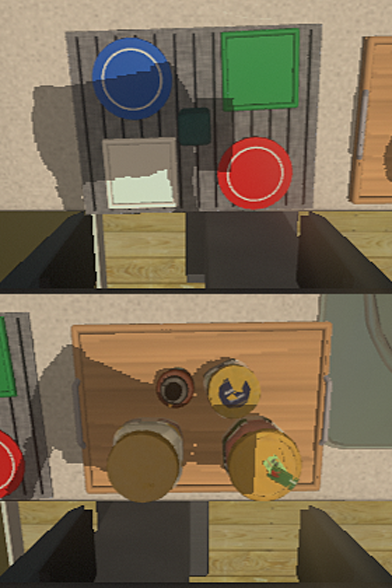

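The wrist view confirms the layout: mat corners blue (132,78), green (260,69), white (140,173), red (255,173). In the tray the lids are white (144,467) and pink (265,464), with the vial (173,389) and small jar (234,391). I'll fit cylinder silhouettes to the masks for finer positions, adding a second wrist view of the tray.

```bash
cat >> h.py <<'E'
from scipy.optimize import minimize
SH=dict(pink_jar=[(0,32),(78,32),(78,31.5),(89,31.5)],white_jar=[(0,31.5),(75,31.5),(75,30),(90,30)],
  vial=[(0,16.5),(62,16.5),(62,12),(77,12),(77,6.5),(102,6.5)],small_jar=[(0,21),(96,21)])
def sil(s,n,x,y,z0,sc=4):
    a=np.linspace(0,2*pi,40,endpoint=False); im=np.zeros((420*sc//1,560*sc),np.uint8); p=SH[n]
    for (h0,r0),(h1,r1) in zip(p[::2],p[1::2]):
        P=[[x+r/1e3*np.cos(t),y+r/1e3*np.sin(t),z0+h/1e3] for h,r in((h0,r0),(h1,r1)) for t in a]
        cv2.fillConvexPoly(im,cv2.convexHull(((proj(s,P)+.5)*sc).astype(np.int32)),1)
    return im
def fit(s,n,mask,x,y,z0):
    big=cv2.resize(mask.astype(np.uint8),None,fx=4,fy=4,interpolation=cv2.INTER_NEAREST)
    f=lambda q:-(lambda m:(m&big).sum()/(m|big).sum())(sil(s,n,q[0],q[1],z0))
    r=minimize(f,[x,y],method="Nelder-Mead",options=dict(initial_simplex=[[x,y],[x+.008,y],[x,y+.008]],xatol=1e-4,fatol=1e-4))
    return r.x.round(4),round(-r.fun,3)
def locate(n,x,y,z0,cam="wrist",s=None):
    s=s or snapshot(cam); best=None
    for d in cut_out(n,cam):
        if np.hypot(*(ray(s,d["centre"],z0+.05)-[x,y]))<.05:
            r=fit(s,n,d["pixels"],x,y,z0)
            if best is None or r[1]>best[1]: best=r
    return best
E
python3 - <<'E'
from h import *
J=dict(pink_jar=(.444,-.193),white_jar=(.444,-.09),vial=(.507,-.118),small_jar=(.507,-.165))
for (x,y) in ((.455,-.14),(.43,-.16),):
    go(x,y,.28,pi); bot.wait(.3); s=snapshot("wrist")
    for n,p in J.items(): print("wrist",n,locate(n,*p,.006,s=s))
    s=snapshot("top")
    for n,p in J.items(): print(" top",n,locate(n,*p,.006,"top",s=s))
s=snapshot("scene")
for n,p in J.items(): print(" scene",n,locate(n,*p,.006,"scene",s=s))
print(bot.get_t())
E
```

```text
wrist pink_jar (array([ 0.4474, -0.1958]), np.float64(0.955))
wrist white_jar (array([ 0.4452, -0.0937]), np.float64(0.923))
wrist vial (array([ 0.5079, -0.1202]), np.float64(0.953))
wrist small_jar (array([ 0.5089, -0.1677]), np.float64(0.932))
 top pink_jar None
 top white_jar (array([ 0.4439, -0.0747]), np.float64(0.499))
 top vial None
 top small_jar (array([ 0.5069, -0.1478]), np.float64(0.075))
wrist pink_jar (array([ 0.4468, -0.1965]), np.float64(0.972))
wrist white_jar (array([ 0.4454, -0.0939]), np.float64(0.919))
wrist vial (array([ 0.5066, -0.1211]), np.float64(0.906))
wrist small_jar (array([ 0.5086, -0.1679]), np.float64(0.927))
 top pink_jar None
 top white_jar (array([ 0.4443, -0.0887]), np.float64(0.872))
 top vial (array([ 0.5081, -0.1194]), np.float64(0.92))
 top small_jar (array([ 0.5082, -0.1671]), np.float64(0.913))
 scene pink_jar (array([ 0.4445, -0.1983]), np.float64(0.941))
 scene white_jar (array([ 0.4427, -0.0947]), np.float64(0.902))
 scene vial (array([ 0.5071, -0.1208]), np.float64(0.873))
 scene small_jar None
9.025
```

```bash
cat >> h.py <<'E'
def line(x,y,z,v=.2,**k): return bot.line_to([x,y,z+.172],v=v,**k)
def pick(x,y,zg,yaw,wide,f,lift=.14):
    effector.set_gripper(wide,f); go(x,y,max(zg+.07,.13),yaw); line(x,y,zg)
    effector.set_gripper(0,f); w=bot.get_width()*91; line(x,y,zg+.012,.05); line(x,y,zg+lift,.25)
    print("picked width",round(w,1),"now",round(bot.get_width()*91,1),"F",bot.get_ft_force().round(1),"t",bot.get_t())
def place(x,y,zg,yaw,wide,hi=.14):
    go(x,y,zg+hi,yaw); line(x,y,zg+.006,.2); hit=line(x,y,zg-.003,.03,guard=3)
    z=bot.get_tool_pos()[2]-.172; effector.set_gripper(wide); bot.wait(.2); line(x,y,z+.10,.25)
    print("placed hit",hit,"z-err mm",round((z-zg)*1e3,1),"t",bot.get_t())
E
python3 - <<'E'
from h import *
pick(.4467,-.1963,.061,pi,1,25)
place(.4265,.084,.059,pi,.95)
s=snapshot("wrist"); print(locate("pink_jar",.4265,.084,.004,s=s))
cv2.imwrite("pics/c.png",s["frame"][:,:,::-1])
E
```

```text
picked width 63.4 now 63.6 F [-0.4  1.1 -4.2] t 12.0
placed hit True z-err mm 3.1 t 15.4333
(array([0.4262, 0.0841]), np.float64(0.97))
```

View pics/c.png

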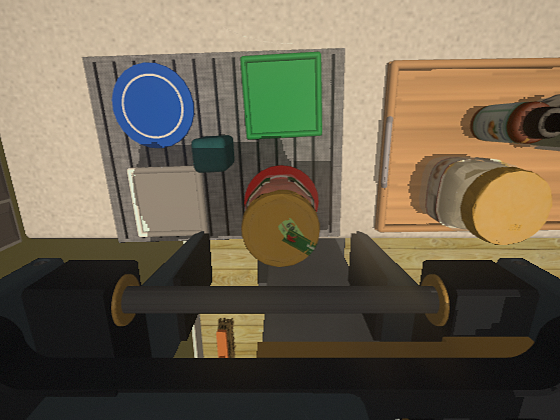

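The pink jar stands upright on the red coaster, lid at (281,230) in the picture. Contact came 3 mm high, so the mat is about 3 mm thick. Next is the white jar, then the vial and small jar.

```bash
python3 - <<'E'
from h import *
s=snapshot("wrist")
d=[d for d in cut_out("blue_coaster","wrist") if d["score"]>.5]; print("blue",[plate(s,e["pixels"],.007) for e in d[:1]])
for n in("white_dish","green_dish"): print(n,[plate(s,e["pixels"],.011) for e in cut_out(n,"wrist")[:1]])
pick(.4453,-.0938,.061,pi,1,25)
place(.523,.2085,.062,-pi/2,.92)
s=snapshot("wrist"); print(locate("white_jar",.523,.2085,.007,s=s))
cv2.imwrite("pics/d.png",s["frame"][:,:,::-1])
go(.44,-.14,.26,-pi/2); bot.wait(.2); s=snapshot("wrist")
for n,p in dict(vial=(.507,-.12),small_jar=(.508,-.1675)).items(): print(n,locate(n,*p,.006,s=s))
cv2.imwrite("pics/d2.png",s["frame"][:,:,::-1])
E
python3 -c "
import cv2,numpy as np
cv2.imwrite('pics/d3.png',cv2.resize(np.hstack([cv2.imread('pics/d.png'),cv2.imread('pics/d2.png')]),(800,300),interpolation=cv2.INTER_AREA))"
```

```text
blue [(array([523.3, 208.8]), array([78.4, 78.9]), 85.2)]
white_dish [(array([428.5, 202.5]), array([76.9, 78.3]), 2.9)]
green_dish [(array([531.8,  82. ]), array([75.2, 75.9]), 3.1)]
picked width 61.6 now 61.3 F [-0.7  0.4 -4.3] t 18.9083
placed hit True z-err mm -0.4 t 22.5
(array([0.5239, 0.2084]), np.float64(0.929))
vial (array([ 0.5062, -0.1197]), np.float64(0.898))
small_jar (array([ 0.5072, -0.1675]), np.float64(0.901))
```

View pics/d3.png

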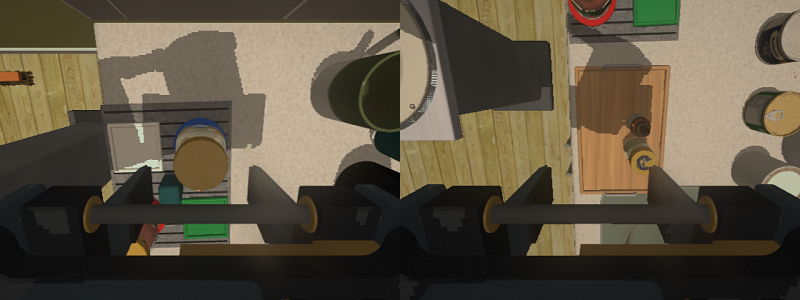

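The white jar stands on the blue coaster (left half, 202,165). The vial (639,127) and small jar (643,155) stand undisturbed in the tray. Now the vial and the small jar.

```bash
python3 - <<'E'
from h import *
pick(.5068,-.1202,.054,-pi/2,.8,12)
place(.4275,.2038,.055,-pi/2,.68)
s=snapshot("wrist"); print(locate("vial",.4275,.2038,.007,s=s),locate("white_jar",.523,.2085,.007,s=s))
cv2.imwrite("pics/e.png",s["frame"][:,:,::-1])
E
```

```text
picked width 32.2 now 31.7 F [ 0.   0.9 -1.1] t 27.6583
placed hit True z-err mm -0.6 t 31.4167
(array([0.4283, 0.2059]), np.float64(0.91)) (array([0.5224, 0.2099]), np.float64(0.909))
```

View pics/e.png

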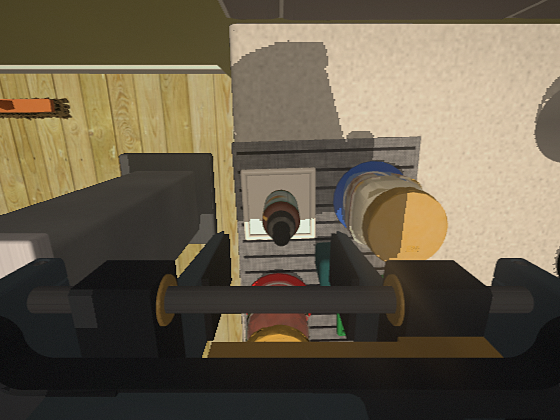

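The vial stands upright in the white dish, with its base close to the dish centre (280,204). Next is the small jar.

```bash
python3 - <<'E'
from h import *
pick(.508,-.1676,.066,-pi/2,.8,15)
place(.532,.0825,.067,-pi/2,.75)
go(.46,.145,.28,pi); bot.wait(.2)
s=snapshot("wrist")
for n,p in dict(pink_jar=(.4265,.084),white_jar=(.523,.2085),vial=(.428,.2045),small_jar=(.532,.0825)).items(): print(n,locate(n,*p,.007,s=s))
print(ray(s,cut_out("scourer","wrist")[0]["centre"],.05))
cv2.imwrite("pics/f.png",s["frame"][:,:,::-1])
E
```

```text
picked width 45.9 now 46.0 F [-0.5 -0.6 -2.1] t 35.45
placed hit True z-err mm -0.0 t 38.8333
pink_jar (array([0.4272, 0.0852]), np.float64(0.905))
white_jar (array([0.5242, 0.2073]), np.float64(0.937))
vial (array([0.4298, 0.2036]), np.float64(0.91))
small_jar (array([0.5333, 0.0828]), np.float64(0.943))
[0.48135877 0.14707748]
```

View pics/f.png

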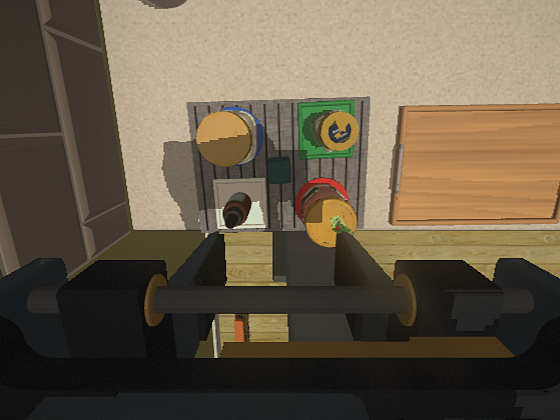

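All four stand upright in their places and the scourer (279,170) has not moved. Now I'll put the big jars back.

```bash
python3 - <<'E'
from h import *
pick(.523,.2085,.0615,-pi/2,.92,25)
place(.4453,-.0938,.061,pi,.95)
pick(.4265,.084,.062,pi,.95,25)
place(.4467,-.1963,.061,pi,.95)
go(.455,-.14,.28,pi); bot.wait(.3); s=snapshot("wrist"); cv2.imwrite("pics/g1.png",s["frame"][:,:,::-1])
for n,p in dict(pink_jar=(.4467,-.1963),white_jar=(.4453,-.0938)).items(): print(n,locate(n,*p,.006,s=s))
go(.46,.145,.28,pi); bot.wait(.3); s=snapshot("wrist"); cv2.imwrite("pics/g2.png",s["frame"][:,:,::-1])
for n,p in dict(vial=(.428,.2045),small_jar=(.532,.0825)).items(): print(n,locate(n,*p,.007,s=s))
print(ray(s,cut_out("scourer","wrist")[0]["centre"],.05),bot.get_t())
cv2.imwrite('pics/g3.png',np.vstack([cv2.imread('pics/g1.png')[:280],cv2.imread('pics/g2.png')[:280]]))
E
```

```text
picked width 61.3 now 61.5 F [-0.1  0.6 -5. ] t 44.7417
placed hit True z-err mm -0.2 t 48.3667
picked width 63.2 now 63.2 F [-0.2  0.3 -4.4] t 51.3667
placed hit True z-err mm -0.0 t 54.8583
pink_jar (array([ 0.4471, -0.1951]), np.float64(0.959))
white_jar (array([ 0.446 , -0.0941]), np.float64(0.934))
vial (array([0.4303, 0.2034]), np.float64(0.869))
small_jar (array([0.533 , 0.0831]), np.float64(0.922))
[0.48175301 0.14686251] 57.5
```

View pics/g3.png

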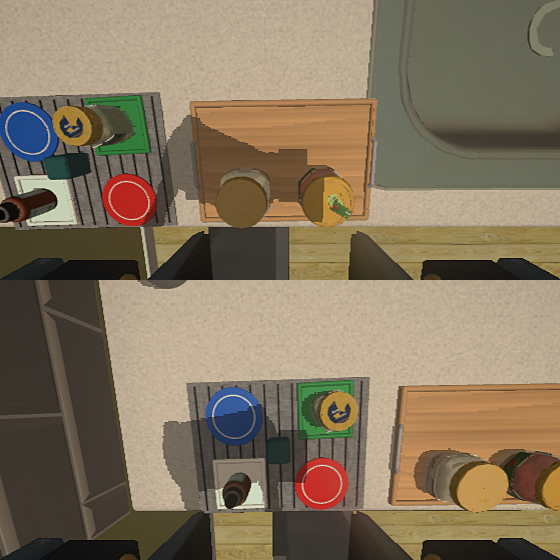

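Both jars are back upright in the front row, lids at (242,198) and (327,200). Vial, small jar and scourer stand in place, and the arm is clear, so I'm handing in.

```bash
python3 -c "
from h import *
print(bot.get_ft_force().round(1)); order.hand_in(); print(bot.get_t())"
```

```text
[-0.2  1.1 -0.2]
the job is handed in; nothing more can be done
the job is handed in; nothing more can be done
```

The job is done in the order asked and handed in at about 57.5 s on the robot's clock, well inside the 136 s limit. The pink jar went to the red coaster and the white jar to the blue. The dropper bottle then went to the white dish and the small jar to the green dish, and both big jars went back into the tray.

**Last checks:**
- **Big jars:** the last wrist pictures show both upright, about 1 mm from where I first measured them. Those first measurements are themselves good to about 2 mm.
- **Dropper bottle and small jar:** both stand upright within about 1 to 3 mm of their dish centres.
- **Scourer:** it reads within about 2.5 mm of its first wrist measurement. I take that as measuring noise, since nothing came near it.

**What failed or disagreed:**
- **Item spacings:** my measured spacings differed from the stated ones by 3 to 6 mm. For example, the big jars came out 103 mm apart rather than 106, and two mat rows about 105 rather than 100. I went by what I measured.
- **Pink jar's first placing:** contact came 3 mm higher than expected, most likely the mat's thickness, and I allowed for it afterwards.
- **Detection errors:** the top camera once reported the green dish as the blue coaster. Its jar fits were poor while the arm was in the way, so I used the wrist camera instead.
- **Small jar grip:** the gripper read 46 mm on the 42 mm jar. The jar held and was placed without trouble.

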